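Clamp the 28 mm bush in the cam fixture and hold the lever on top of the cam

ROBOT

A 7-joint arm with a two-finger parallel gripper is mounted at the origin on a cart in front of the work surface, level with it; the furniture and walls round the work are solid. World frame = base frame: x ahead of the robot, y to its left, z up, the work surface at z = 0. Lengths are in m, angles in rad, forces in N, time in s.
With the tool pointing down it reaches from about 0.425 to 0.8 m from the base axis. Payload 8.3 kg.
Tool frame: the origin (TCP) lies on the centre line of the jaws, within the pads' length; the fingertips stand 25 mm ahead of it and the grasp point (between the pads) lies 6 mm ahead of it; z points along the fingers, y is the line along which they close (so a half turn about z gives the same grasp; the last joint's range is limited). The gripper opens to 85 mm and grips with 20 to 120 N. Pads are 22 mm wide; open, the fingers measure 114 mm over their backs; the gripper's body (76 mm by 85 mm) begins 54 mm behind the grasp point. The pads swing forward as they close: fully open they stand 13 mm farther back than shut.
Start: joints at [-1.244, 0.383, 0.016, 1.37, -0.006, 1.388, -0.046], TCP at [0.237, 0.578, 0.256] pointing down, gripper open.
Joint ranges: [-2.95, 2.95], [-0.25, 2.06], [-1.52, 1.56], [0.18, 2.33], [-1.44, 4.58], [0.02, 2.06], [-3.01, 3.01]. Speed limits (rad/s): [2.39, 2.39, 3.01, 3.01, 3.14, 3.14, 3.14].

INTERFACE

Orientations are given as [roll, pitch, yaw] about the fixed x, y, z axes, in that order (R = Rz(yaw) Ry(pitch) Rx(roll)).
In Python, from bench import ctrl, eyes, get_state gives the robot as it stands (ctrl), with the cameras (eyes) and the readings as plain functions.
- The arm moves only by the shell command python3 steer.py 'ROWS' [FORCE]. ROWS is a JSON list of rows, 1 to 8 of them, each of 5 numbers: dx, dy, dz in shares of 0.6 m (1.0 is 0.6 m), then a turn about the tool's z in shares of 4 rad (1.0 is 4 rad), then the finger opening in m; each row is the pose to reach, as a shift and turn from the pose commanded when the command began, along the tool's axes at that moment; what a row does not reach only later rows make up. A row lasts 1/12 s, in which the tool goes at most 0.0417 m and 0.125 rad, less where a joint would pass 70% of its speed; a pose out of reach is approached as far as the arm can. The fingers move at their own pace and stop on an object; FORCE is the grip in N (left out, the last holds). Time passes only in rows, so rows that do not move let the fingers close. It prints the time, the measured TCP pose, the force, the opening and the grip force at its end. Input that does not fit is refused with a message, and nothing moves.
- get_state(): the state, without advancing time (a new reading comes with each control period).
- eyes.snapshot(name): name is "side" or "top"; returns the picture (420x560x3 uint8, red, green, blue); there is no depth.
- eyes.calibration(name): a dict with "K" (3x3 intrinsics, pixels), "rvec" (rotation vector, rad) and "tvec" (3), from world to camera coordinates, as OpenCV has them. Camera axes: x right, y down, z forward; pixel columns grow to the right and rows downward; lengths in m; the calibration is good to about 2 mm. A picture is of the moment at which its call begins. calibration takes no time and is no camera call.
- ctrl.hand_in(): hands the job in; it is judged then, once.
The state is a dict: "t": time; "q": joint angles; "qd": joint speeds; "effort": joint torques, N m; "tool_pos": TCP position; "tcp_rot": TCP orientation; "ft_force": force on the tool from outside, world axes, zero at the start; "ft_torque": the same for the moment, N m; "finger_gap": finger opening in m; "gripper_force": force on a finger pad.
Only numpy, scipy, OpenCV 4.12 (cv2) and the standard library are available. Lean on these libraries where they do the work, as an engineer would, in place of code of your own. Each camera call takes 0.05 s, during which the arm holds its last target. There are 200 camera calls.

TASK

From the four flange bushes lying on the bench take the one that measures 28 mm across its flange and stands 22 mm tall, stand it upright with its flange down in the vee of the cam clamp fixture and let go of it. Then swing the spring-return cam lever by its upright handle to the cam's highest point, where the arm points straight away from the vee in line with the jaw slide and the pad clamps the bush in the vee, not short of it and not past it where the clamp slackens again. The lever flies back when released, so finish while still holding the handle steady there; leave the other bushes, the caliper, the grease tin and the gauge block where they lie.

Things in the scene. Friction and masses are not known exactly. Their poses are not given: they have to be found in the camera images.
- fixture: steel cam clamp fixture, fixed to the bench: base plate 90 x 180 x 12 mm. Origin on the bench, z up, y along the clamping line: the vee lies towards -y, the cam and lever towards +y. The plate reaches from y = -108 to +72 mm and x = -45 to +45 mm; nothing on it but the lever stands higher than 56 mm.
- nest (a point): on the plate's upper face (12 mm above the bench), centre of the underside of a 28 mm bush seated in the vee; fixture frame [0, -62, 12] mm. The vee (90 degrees, open towards +y, 56 mm wide, walls 9 mm high above the plate) lies on its -y side. A 28 mm bush sticks out 13 mm above vee and pad.
- cam_pivot (a point): axis of the cam lever, at the plate's upper face; fixture frame [0, 26.5, 12] mm. The axis is vertical.
- cam (a joint): turn of the lever, rad: 0 at rest on its stop, where a return spring pulls it (0.2 N m at 0, 0.3 N m at 2.0); grows clockwise seen from above, other stop at 2.6. In the fixture frame the arm points at angle pi/2 + 2.0 - joint from +x. Highest lift at 2.0, arm along fixture +y. The jaw advances 7*(cos(joint - 2.0) - cos(2.0)) mm, so goes back past 2.0.
- lever: the lever's flat arm with its upright handle, turning with the cam; origin on the pivot axis at the plate's upper face, x along the arm, z up. Arm 14 mm wide, its top 38 mm above the bench.
- lever_handle (a point): middle of the lever's upright round handle, 100 mm from the pivot axis and 60 mm above the bench; black, 18 mm thick, from 41 to 80 mm above the bench. It revolves freely on its own pin, so the fingers need not turn with the arm.
- jaw_pad: dark steel pad 26 x 6 x 8 mm, top 9 mm above the plate, on two springs, facing the vee from its +y side; 7 mm clear of a seated bush while the lever rests. It pushes a bush a few mm off home into the vee, and presses a 28 mm bush with about 11 N at the cam's highest point; vee and pad are oiled, so it centres itself. A smaller bush would stay loose. Origin: the fixture's, carried along by the jaw.
- bush_28: the wanted bush: turned steel flange bush, 28 mm across the flange, 22 mm tall, 40 g; standing flange down, origin at the centre of its underside, z up. Take it 28 mm wide at any height.
- bush_32: look-alike, 32 mm across and 12 mm tall; origin at the centre of its underside
- bush_24: look-alike, 24 mm across and 30 mm tall; origin at the centre of its underside
- bush_22: look-alike in bronze, 22 mm across and 18 mm tall; origin at the centre of its underside
- caliper: bystander: digital caliper 71 x 232 x 18 mm lying on the right; origin at the centre of its underside, long along its y
- grease_tin: bystander: round tin 66 mm across, 34 mm tall; origin at the centre of its underside
- gauge_block_20: bystander: gauge block 9 x 30 x 20 mm; origin at the centre of its underside

How it is judged:
On the way:
1. the 28 mm bush stands upright in the vee nest, let go, with the lever still open (horizontal distance between bush_28 and nest below 0.01 m and z of bush_28 in the frame of nest below 0.003 m and angle between bush_28's own z axis and vertical below 0.12 rad and contact force between the fingers and bush_28 below 0.1 N and value of joint cam below 0.8 rad), for 0.2 s.
At the end, for the whole second after the job is handed in: The fingers still hold the lever (more than 1 N) and keep it steady within 0.14 rad (8 degrees) of the cam's highest point; the 28 mm bush stands upright (0.08 rad) on the plate, seated in the vee within 3 mm, touched by nothing but the fixture, the pad pressing on it with more than 6 N (value of joint cam between 1.86 and 2.14 rad and velocity of joint cam between -0.1 and 0.1 rad/s and contact force between the fingers and lever above 1 N and contact force between jaw_pad and bush_28 above 6 N and horizontal distance between bush_28 and nest below 0.003 m and z of bush_28 in the frame of nest between -0.003 and 0.003 m and angle between bush_28's own z axis and vertical below 0.08 rad and contact force between the fingers and bush_28 below 0.1 N); the arm keeps its last pose, push and grip.
It fails at once if another bush is moved more than 30 mm (distance of any of bush_32, bush_24, bush_22 from where it was at the start of the episode above 0.03 m).
It fails at once if the caliper, grease tin or gauge block is moved more than 30 mm (distance of any of caliper, grease_tin, gauge_block_20 from where it was at the start of the episode above 0.03 m).
It also fails if it takes over 53 s, if anything falls off the work surface, if the arm or the gripper's body presses on something with over 40 N, if the wrist force passes 120 N, or if a joint passes its speed limit or range.

## Working session

There is one attempt and no reset: what is moved stays moved. The work goes in short steps, Python scripts to look and compute and a shell command to move; the robot and the scene stay as the last step left them, time stands still between calls to the robot, and variables do not carry over. Pictures are saved under pics/ and viewed, at most 10 in all, crops included, and the job is handed in when it is done.

```bash
ls; mkdir -p pics; python3 - <<'E'
from bench import ctrl, eyes, get_state
import cv2
for n in ("top","side"):
    cv2.imwrite(f"pics/{n}0.png",eyes.snapshot(n)[:,:,::-1])
    c=eyes.calibration(n);print(n,c)
s=get_state();print(s["t"],s["tool_pos"],s["tcp_rot"],s["finger_gap"])
E
```

```text
bench.py
pics
steer.py
top {'K': array([[423.88003932,   0.        , 287.40846913],
       [  0.        , 423.88003932, 209.72333451],
       [  0.        ,   0.        ,   1.        ]]), 'rvec': array([ 2.22168799, -2.15840762,  0.13141109]), 'tvec': array([0.03941452, 0.51840421, 0.97739893])}
side {'K': array([[389.01574244,   0.        , 279.87037499],
       [  0.        , 389.01574244, 209.84741901],
       [  0.        ,   0.        ,   1.        ]]), 'rvec': array([ 2.18449767, -0.16983113,  0.08027035]), 'tvec': array([-0.51258944,  0.14781674,  0.77454179])}
0.1 [0.23732589 0.57773465 0.25536701] [-3.13978233e+00  4.60773359e-05  2.75184737e+00] 0.08524059837432894
```

View pics/top0.png

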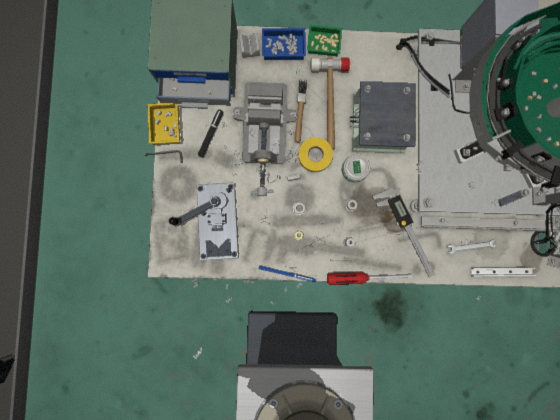

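View pics/side0.png

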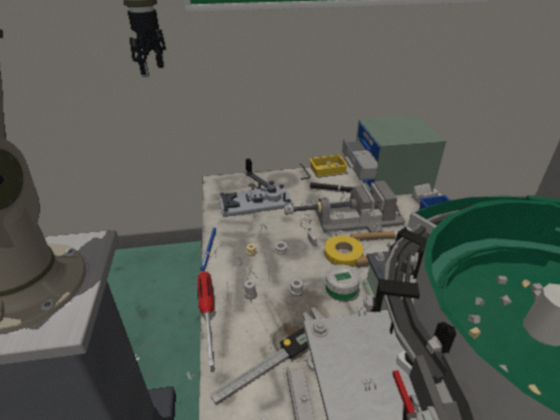

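Top view: fixture at about (217,222), lever handle at (175,220), and bushes at about (299,209), (352,205), (350,242) and bronze (298,236). The side view shows the same group at (250–297, 245–290). I'll zoom in on both.

```bash
python3 - <<'E'
import cv2,numpy as np
t=cv2.imread("pics/top0.png");s=cv2.imread("pics/side0.png")
a=cv2.resize(t[170:270,160:260],(500,500),interpolation=cv2.INTER_CUBIC)
b=cv2.resize(t[190:260,280:370],(450,350),interpolation=cv2.INTER_CUBIC)
cv2.imwrite("pics/fx.png",a)
c=cv2.resize(s[235:305,235:315],(480,420),interpolation=cv2.INTER_CUBIC)
m=np.zeros((420,790,3),np.uint8)
b=cv2.resize(t[195:250,285:365],(300,206),interpolation=cv2.INTER_CUBIC)
m[:206,:300]=b;m[:420,305:785]=c
cv2.imwrite("pics/bu.png",m)
E
```

```text
(no output)
```

View pics/fx.png

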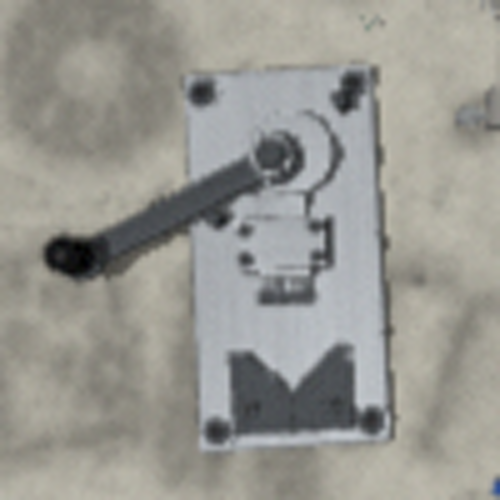

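View pics/bu.png

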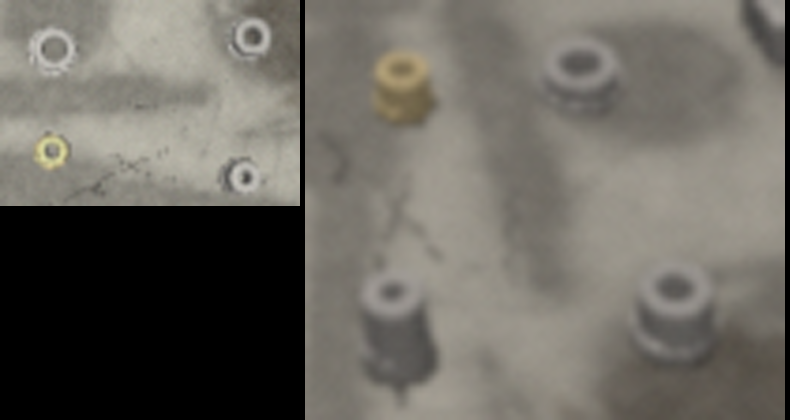

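```bash
cat > h.py <<'E'
from bench import ctrl, eyes, get_state
import numpy as np,cv2
from scipy.spatial.transform import Rotation as R
def P(n):
    c=eyes.calibration(n);return c["K"],cv2.Rodrigues(c["rvec"])[0],c["tvec"]
def back(n,uv,z):
    K,r,t=P(n);d=r.T@np.linalg.solve(K,[uv[0],uv[1],1]);o=-r.T@t
    return o+d*(z-o[2])/d[2]
def proj(n,p):
    c=eyes.calibration(n);return cv2.projectPoints(np.atleast_2d(p).astype(float),c["rvec"],c["tvec"],c["K"],None)[0][:,0]
def tool(p):  # world point -> tool axes
    s=get_state();return R.from_euler("xyz",s["tcp_rot"]).inv().apply(np.array(p)-s["tool_pos"])
E
cat > m.py <<'E'
from h import *
f=lambda u,v:((u+.5)/5-.5+160,(v+.5)/5-.5+170)
px=[f(185,72),f(372,67),f(201,449),f(392,439)]
W=np.array([back("top",p,.012)[:2] for p in px])
F=np.array([[-45,72],[45,72],[-45,-108],[45,-108]])/1e3
a,b=W-W.mean(0),F-F.mean(0)
yaw=np.arctan2((b[:,0]*a[:,1]-b[:,1]*a[:,0]).sum(),(a*b).sum())
r=np.array([[np.cos(yaw),-np.sin(yaw)],[np.sin(yaw),np.cos(yaw)]])
o=W.mean(0)-r@F.mean(0)
print("yaw",yaw,"o",o,"res",(W-(F@r.T+o))*1e3)
fx=lambda x,y,z:np.r_[r@[x,y]+o,z]
ang=np.pi/2+2
pt={"nest":fx(0,-.062,.012),"pivot":fx(0,.0265,.04),"handle0":fx(.1*np.cos(ang),.0265+.1*np.sin(ang),.08),"handle2":fx(0,.1265,.08)}
for k,v in pt.items(): print(k,v,proj("top",v),proj("side",v))
print("handle seen",back("top",f(72,254),.08), "side",back("side",(249.3,160.5),.08))
g=lambda u,v:((u+.5)/3.75-.5+285,(v+.5)/3.75-.5+195)
h=lambda u,v:((u-305+.5)/6-.5+235,(v+.5)/6-.5+235)
print("bush top",back("top",g(253,37),.022),"side",back("side",h(675,288),.022))
for k,(u,v) in {"32":(53,49),"24":(244,177),"22":(52,151)}.items(): print(k,back("top",g(u,v),.02))
print("tin",back("top",(355,169),.034),"cal",back("top",(400,209),.018))
# vee apex, pad in side view
E
python3 m.py
```

```text
yaw -1.4851041076294662 o [0.50490951 0.2211588 ] res [[ 0.06602898 -0.29238269]
 [-2.36650623  0.83055777]
 [ 1.48175572 -0.59467595]
 [ 0.81872152  0.05650086]]
nest [0.44313701 0.21585238 0.012     ] [[217.93384024 239.27574264]] [[237.85758336 199.46066375]]
pivot [0.53131227 0.22342686 0.04      ] [[214.6573607  200.68475953]] [[271.43150262 185.67536604]]
handle0 [0.48206785 0.31046126 0.08      ] [[171.41179922 219.72807919]] [[248.4534706  157.39049179]]
handle2 [0.63094534 0.2319856  0.08      ] [[210.23478647 154.30383489]] [[309.45526168 167.24789122]]
handle seen [0.48075645 0.30474455 0.08      ] side [0.48275573 0.29275422 0.08      ]
bush top [ 0.53418375 -0.09886646  0.022     ] side [ 0.53470966 -0.1022519   0.022     ]
32 [0.5228853  0.02754598 0.02      ]
24 [ 0.44568631 -0.09477088  0.02      ]
22 [0.45858208 0.02656074 0.02      ]
tin [ 0.61743883 -0.10238306  0.034     ] cal [ 0.52733781 -0.21478963  0.018     ]
```

```bash
python3 - <<'E'
import cv2
s=cv2.imread("pics/side0.png")
cv2.imwrite("pics/fs.png",cv2.resize(s[150:225,210:310],(800,600),interpolation=cv2.INTER_CUBIC))
E
```

```text
(no output)
```

View pics/fs.png

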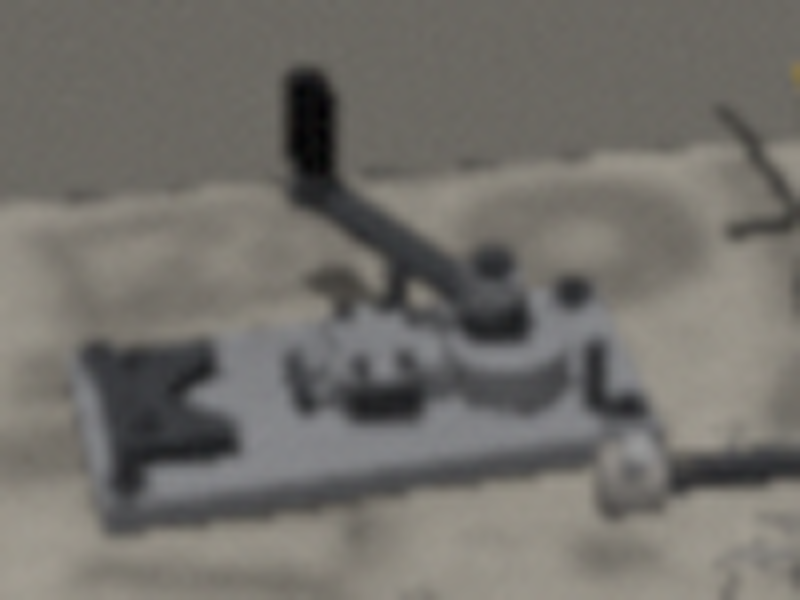

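```bash
cat > fit.py <<'E'
from h import *
from scipy.optimize import least_squares
f=lambda u,v:((u+.5)/5-.5+160,(v+.5)/5-.5+170)
g=lambda u,v:((u+.5)/8-.5+210,(v+.5)/8-.5+150)
hx,hy=100*np.cos(np.pi/2+2),26.5+100*np.sin(np.pi/2+2)
T=[((-45,72,12),f(185,72)),((45,72,12),f(372,67)),((-45,-108,12),f(201,449)),((45,-108,12),f(392,439)),
 ((-28,-53.8,21),f(230,352)),((28,-53.8,21),f(352,345)),((0,-81.8,21),f(291,390)),((hx,hy,70),f(72,254))]
S=[((45,-108,12),g(105,512)),((-45,-108,12),g(72,350)),((-28,-53.8,21),g(215,345)),((28,-53.8,21),g(238,432)),((0,-81.8,21),g(172,390)),((hx,hy,60.5),g(312,125))]
def w(p,F):
    F=np.array(F)/1e3;c,s=np.cos(p[2]),np.sin(p[2])
    return np.c_[p[0]+c*F[:,0]-s*F[:,1],p[1]+s*F[:,0]+c*F[:,1],F[:,2]]
def res(p,flat=True,sets=(("top",T),("side",S))):
    r=[proj(n,w(p,[a for a,_ in L]))-np.array([b for _,b in L]) for n,L in sets]
    return np.concatenate(r).ravel()
for sets in ((("top",T),),(("side",S),),(("top",T),("side",S))):
    s=least_squares(lambda p:res(p,sets=sets),[.505,.221,-1.485],loss="soft_l1");p=s.x
    print(p.round(4),"\n",res(p,sets=sets).reshape(-1,2).round(1).tolist())
    print("nest",w(p,[(0,-62,12)]).round(4),"piv",w(p,[(0,26.5,12)]).round(4),"h0",w(p,[(hx,hy,60)]).round(4),"h2",w(p,[(0,126.5,60)]).round(4))
E
python3 fit.py; python3 -c "
from h import *
print(tool([.534,-.100,.156]))"
```

```text
[ 0.5039  0.2204 -1.4857] 
 [[0.2, 0.5], [0.7, -0.5], [-0.0, 1.1], [0.3, 0.8], [-0.1, -3.2], [-0.4, -3.1], [0.3, 0.6], [-1.2, 0.1]]
nest [[0.4421 0.2151 0.012 ]] piv [[0.5303 0.2227 0.012 ]] h0 [[0.4811 0.3097 0.06  ]] h2 [[0.6299 0.2312 0.06  ]]
[ 0.5045  0.2154 -1.4805] 
 [[-0.7, -0.1], [-0.8, 0.6], [2.6, -1.1], [3.3, -0.1], [-1.2, 0.6], [0.1, -0.3]]
nest [[0.4427 0.2098 0.012 ]] piv [[0.5309 0.2178 0.012 ]] h0 [[0.4812 0.3046 0.06  ]] h2 [[0.6304 0.2268 0.06  ]]
[ 0.504   0.2198 -1.4822] 
 [[0.3, 0.5], [0.8, -0.6], [0.4, 1.1], [0.7, 0.7], [0.2, -3.2], [-0.1, -3.2], [0.7, 0.5], [-0.9, 0.2], [-1.0, -1.2], [-1.0, -0.4], [2.4, -2.0], [3.0, -1.1], [-1.5, -0.4], [-0.1, -1.1]]
nest [[0.4423 0.2144 0.012 ]] piv [[0.5304 0.2222 0.012 ]] h0 [[0.4809 0.3091 0.06  ]] h2 [[0.63  0.231 0.06 ]]
[-0.5319279 -0.5140056  0.1003222]
```

Side crop: handle at (312,125), vee at (160,400), bush 28 near side pixel (297,287). Both cameras agree to a few mm. Next is moving above the bush.

The manual's scale: shifts go in shares of 0.6 m and turns go in shares of 4 rad. Converting my numbers, -0.177 m is -0.295, -0.171 m is -0.285.

```bash
for i in 1; do
python3 steer.py '[[-0.295,-0.285,0.055,0,0.06],[-0.295,-0.285,0.055,0,0.06],[-0.295,-0.285,0.055,0,0.06],[-0.295,-0.285,0.055,0,0.06],[-0.295,-0.285,0.055,0,0.06],[-0.295,-0.285,0.055,0,0.06],[-0.295,-0.285,0.055,0,0.06]]' 30
python3 steer.py '[[-0.295,-0.285,0.055,0,0.06],[-0.295,-0.285,0.055,0,0.06],[-0.295,-0.285,0.055,0,0.06],[-0.295,-0.285,0.055,0,0.06],[-0.295,-0.285,0.055,0,0.06],[-0.295,-0.285,0.055,0,0.06],[-0.295,-0.285,0.055,0,0.06]]'
python3 steer.py '[[-0.295,-0.285,0.055,0,0.06],[-0.295,-0.285,0.055,0,0.06],[-0.295,-0.285,0.055,0,0.06],[-0.295,-0.285,0.055,0,0.06],[-0.295,-0.285,0.055,0,0.06],[-0.295,-0.285,0.055,0,0.06],[-0.295,-0.285,0.055,0,0.06]]'
done; python3 -c "
from h import *
print(tool([.534,-.100,.037]))"
```

```text
t: 0.68
tool_pos: [0.3402, 0.3444, 0.2222]
tcp_rot: [-3.138, 0.002, 2.741]
ft_force: [0.7, -0.8, 0.3]
finger_gap: 0.06
gripper_force: 0.0
t: 1.27
tool_pos: [0.437, 0.1191, 0.1895]
tcp_rot: [-3.139, 0.001, 2.741]
ft_force: [-1.0, -0.2, 0.8]
finger_gap: 0.0597
gripper_force: 0.0
t: 1.85
tool_pos: [0.5341, -0.1069, 0.1562]
tcp_rot: [-3.137, 0.001, 2.742]
ft_force: [-1.0, -0.1, -0.0]
finger_gap: 0.06
gripper_force: 0.0
[0.00293445 0.00685191 0.11920384]
```

Converted, 0.09 m is 0.15, 0.06 m is 0.1.

```bash
python3 steer.py '[[0.005,0.0117,0.05,0,0.06],[0.005,0.0117,0.1,0,0.06],[0.005,0.0117,0.15,0,0.06],[0.005,0.0117,0.15,0,0.06],[0.005,0.0117,0.15,0,0.06]]'
python3 - <<'E'
from h import *
print(tool([.534,-.100,.037]))
t=eyes.snapshot("top")[:,:,::-1];s=eyes.snapshot("side")[:,:,::-1]
m=np.hstack([cv2.resize(s[220:320,240:340],(500,500),interpolation=cv2.INTER_CUBIC),cv2.resize(t[180:230,330:380],(300,300)).__class__((500,300,3),np.uint8)])
m[:,500:]=0;m[:300,500:]=cv2.resize(t[180:230,330:380],(300,300),interpolation=cv2.INTER_CUBIC)
cv2.imwrite("pics/pick.png",m)
E
```

```text
t: 2.27
tool_pos: [0.5323, -0.0902, 0.0662]
tcp_rot: [-3.14, -0.004, 2.752]
ft_force: [0.4, -1.4, 0.6]
finger_gap: 0.06
gripper_force: 0.0
[-0.00536596 -0.00833707  0.02920093]
```

View pics/pick.png

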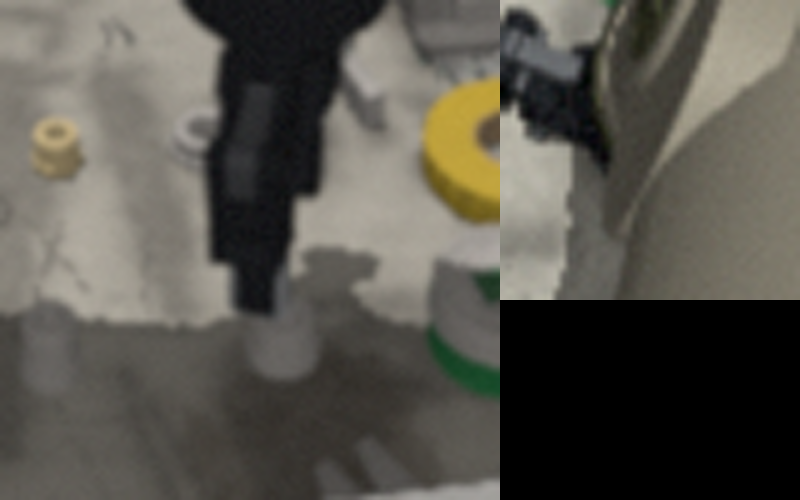

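The gripper is just above the bush in the side view (bush at (283,340)). The earlier offset was settling lag, so I undo the correction and go down.

Converted, 0.029 m is 0.0483, 0.02 m is 0.0333.

```bash
python3 steer.py '[[-0.0067,-0.0133,0,0,0.06],[-0.0067,-0.0133,0.0167,0,0.06],[-0.0067,-0.0133,0.0333,0,0.06],[-0.0067,-0.0133,0.0483,0,0.06],[-0.0067,-0.0133,0.0483,0,0.06],[-0.0067,-0.0133,0.0483,0,0.06]]'
python3 -c "
from h import *
eyes.snapshot('top');print(tool([.534,-.100,.037]),get_state()['ft_force'])"
```

```text
t: 2.87
tool_pos: [0.5334, -0.0993, 0.0373]
tcp_rot: [-3.141, -0.002, 2.752]
ft_force: [-0.8, 0.2, 0.5]
finger_gap: 0.06
gripper_force: 0.0
[-0.00028046 -0.00057066  0.0008817 ] [ 0.29041286 -0.01682435  0.18572543]
```

Converted, -0.08 m is -0.1333, -0.05 m is -0.0833.

```bash
python3 steer.py '[[0,0,0,0,0.02],[0,0,0,0,0.02],[0,0,0,0,0.02],[0,0,0,0,0.02],[0,0,0,0,0.02],[0,0,0,0,0.02]]' 30
python3 steer.py '[[0,0,-0.0333,0,0.02],[0,0,-0.0833,0,0.02],[0,0,-0.1333,0,0.02],[0,0,-0.1333,0,0.02],[0,0,-0.1333,0,0.02]]'
python3 - <<'E'
from h import *
eyes.snapshot("top");s=eyes.snapshot("side")[:,:,::-1]
cv2.imwrite("pics/lift.png",cv2.resize(s[180:320,220:360],(560,560),interpolation=cv2.INTER_CUBIC))
print(tool([.4435,.214,.05]),get_state()["tool_pos"])
E
```

```text
t: 3.42
tool_pos: [0.5346, -0.0994, 0.0388]
tcp_rot: [3.141, 0.001, 2.752]
ft_force: [-0.6, 1.4, 6.1]
finger_gap: 0.0261
gripper_force: 29.4
t: 3.83
tool_pos: [0.5355, -0.0996, 0.12]
tcp_rot: [3.14, 0.004, 2.752]
ft_force: [-0.6, 0.9, -1.0]
finger_gap: 0.0262
gripper_force: 29.6
[0.20240661 0.25545041 0.06774693] [ 0.53379052 -0.09919889  0.11758012]
```

View pics/lift.png

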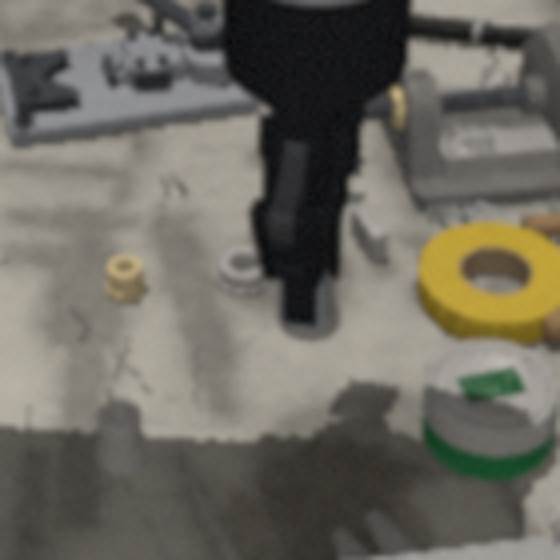

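The bush is held upright, showing below the fingertips at (310,325). Carrying it to just above the nest.

Converted, 0.2558 m is 0.4263, 0.2015 m is 0.3358.

```bash
python3 steer.py '[[0.05,0.0633,0,0,0.02],[0.1,0.1267,0,0,0.02],[0.15,0.19,0,0,0.02],[0.2,0.2533,0,0,0.02],[0.25,0.3167,0,0,0.02],[0.2917,0.37,0,0,0.02],[0.3167,0.4033,0,0,0.02],[0.3358,0.4263,0,0,0.02]]'
python3 steer.py '[[0,0,0.0167,0,0.02],[0,0,0.0333,0,0.02],[0,0,0.05,0,0.02],[0,0,0.0667,0,0.02],[0,0,0.0667,0,0.02],[0,0,0.0667,0,0.02]]'
python3 - <<'E'
from h import *
eyes.snapshot("top");s=eyes.snapshot("side")[:,:,::-1]
cv2.imwrite("pics/above.png",cv2.resize(s[130:230,200:320],(720,600),interpolation=cv2.INTER_CUBIC))
print(tool([.4445,.214,.052]),get_state()["tool_pos"])
E
```

```text
t: 4.6
tool_pos: [0.4427, 0.2166, 0.1169]
tcp_rot: [-3.14, -0.002, 2.754]
ft_force: [0.4, 0.1, 0.8]
finger_gap: 0.0262
gripper_force: 29.6
t: 5.1
tool_pos: [0.4449, 0.212, 0.0772]
tcp_rot: [-3.139, -0.001, 2.749]
ft_force: [1.1, 0.4, 0.9]
finger_gap: 0.0265
gripper_force: 29.7
[0.00141476 0.00063304 0.0264199 ] [0.44556336 0.21288028 0.07842023]
```

View pics/above.png

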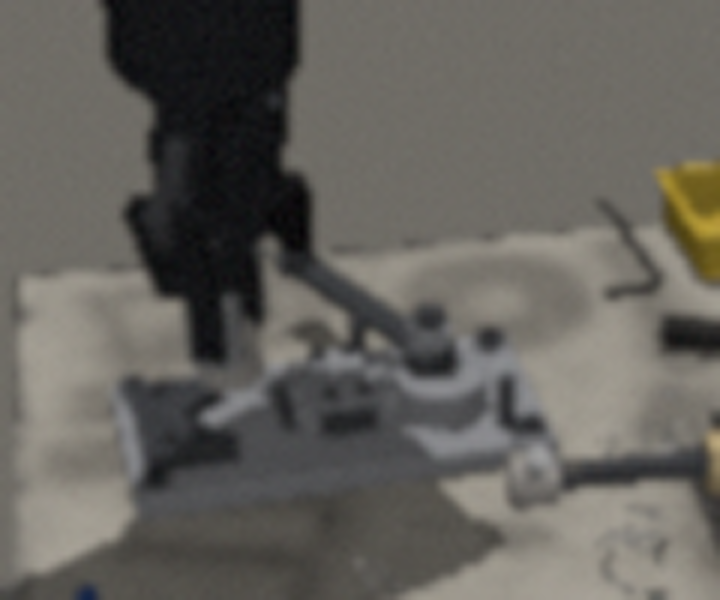

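The bush (around (225,355)) is above the vee. I lower it gently.

Converted, 0.026 m is 0.0433, 0.025 m is 0.0417.

```bash
python3 steer.py '[[0.0017,0.0008,0.0117,0,0.02],[0.0017,0.0008,0.0233,0,0.02],[0.0017,0.0008,0.0333,0,0.02],[0.0017,0.0008,0.0383,0,0.02],[0.0017,0.0008,0.0417,0,0.02],[0.0017,0.0008,0.0433,0,0.02],[0.0017,0.0008,0.0433,0,0.02],[0.0017,0.0008,0.0433,0,0.02]]'
python3 -c "
from h import *
eyes.snapshot('top');print(tool([.4445,.214,.052]),get_state()['ft_force'])"
```

```text
t: 5.87
tool_pos: [0.4444, 0.2146, 0.0524]
tcp_rot: [3.142, 0.0, 2.752]
ft_force: [-0.0, -0.1, -0.6]
finger_gap: 0.0262
gripper_force: 29.7
[-0.00027301 -0.00054413  0.00047303] [ 0.14104496 -0.59186344 -0.26900788]
```

Converted, 0.0015 m is 0.0025, 0.001 m is 0.0017.

```bash
python3 steer.py '[[0,0,0.0008,0,0.02],[0,0,0.0017,0,0.02],[0,0,0.0025,0,0.02],[0,0,0.0025,0,0.02],[0,0,0.0025,0,0.02],[0,0,0.0025,0,0.02]]'
```

```text
t: 6.42
tool_pos: [0.4444, 0.2146, 0.0508]
tcp_rot: [3.141, 0.0, 2.752]
ft_force: [-0.2, -0.1, 0.2]
finger_gap: 0.0262
gripper_force: 29.8
```

Converted, 0.0015 m is 0.0025, 0.001 m is 0.0017.

```bash
python3 steer.py '[[0,0,0.0008,0,0.02],[0,0,0.0017,0,0.02],[0,0,0.0025,0,0.02],[0,0,0.0025,0,0.02],[0,0,0.0025,0,0.02]]'
```

```text
t: 6.83
tool_pos: [0.4445, 0.2146, 0.0506]
tcp_rot: [3.141, -0.0, 2.752]
ft_force: [-6.0, -2.8, 18.5]
finger_gap: 0.0261
gripper_force: 31.3
```

Contact came at the predicted height, so the bush is on the plate. I unload, release, and rise.

Converted, -0.001 m is -0.0017.

```bash
python3 steer.py '[[0,0,-0.0017,0,0.02],[0,0,-0.0017,0,0.02],[0,0,-0.0017,0,0.05],[0,0,-0.0017,0,0.05],[0,0,-0.0017,0,0.05],[0,0,-0.0017,0,0.05],[0,0,-0.0017,0,0.05]]'
python3 steer.py '[[0,0,-0.0167,0,0.05],[0,0,-0.05,0,0.05],[0,0,-0.1,0,0.05],[0,0,-0.15,0,0.05],[0,0,-0.15,0,0.05],[0,0,-0.15,0,0.05]]'
python3 - <<'E'
from h import *
eyes.snapshot("top");s=eyes.snapshot("side")[:,:,::-1]
cv2.imwrite("pics/placed.png",cv2.resize(s[130:230,200:320],(720,600),interpolation=cv2.INTER_CUBIC))
print(tool([.481,.308,.13]),get_state()["tool_pos"],get_state()["q"])
E
```

```text
t: 7.42
tool_pos: [0.4442, 0.2145, 0.0501]
tcp_rot: [-3.141, -0.0, 2.752]
ft_force: [0.3, 0.0, -0.4]
finger_gap: 0.0498
gripper_force: 0.0
t: 7.92
tool_pos: [0.4456, 0.2152, 0.1427]
tcp_rot: [3.138, 0.002, 2.752]
ft_force: [0.2, -0.0, -0.7]
finger_gap: 0.05
gripper_force: 0.0
[0.00130786 0.10058634 0.01016727] [0.44400065 0.21445816 0.14018171] [-0.85610229  0.19956592  0.38477596  1.89619052 -0.08548055  1.06196269
  0.74460165]
```

View pics/placed.png

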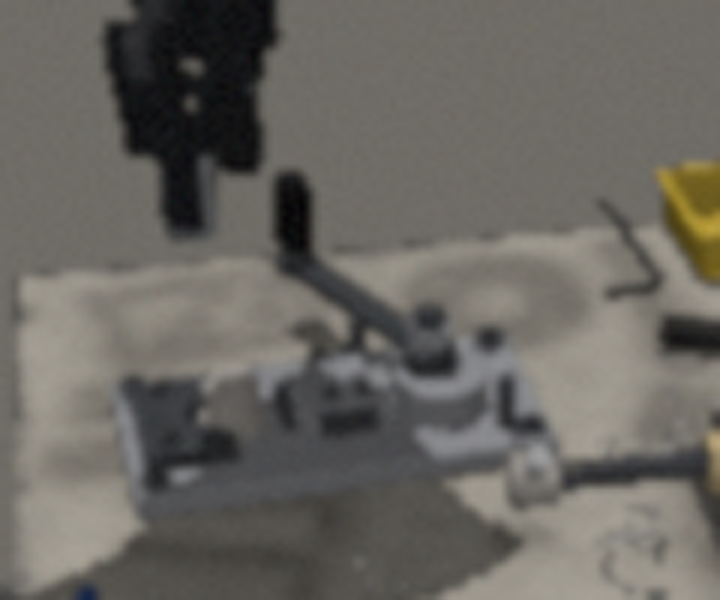

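The bush stands in the vee at about (238,405); the handle is free at (293,215). Moving above the handle and turning the fingers tangential.

Converted, 0.1006 m is 0.1677, 0.08 m is 0.1333, 0.67 rad is 0.1675.

```bash
python3 steer.py '[[0,0.0333,0,0.03,0.06],[0,0.0833,0,0.06,0.06],[0.0017,0.1333,0,0.09,0.06],[0.0017,0.1667,0.0083,0.12,0.06],[0.0017,0.1677,0.0167,0.15,0.06],[0.0017,0.1677,0.0167,0.1675,0.06],[0.0017,0.1677,0.0167,0.1675,0.06],[0.0017,0.1677,0.0167,0.1675,0.06]]'
python3 -c "
from h import *
eyes.snapshot('top');print(tool([.481,.3075,.068]),get_state()['q'],get_state()['tcp_rot'])
"
```

```text
t: 8.68
tool_pos: [0.481, 0.3074, 0.1291]
tcp_rot: [-3.139, 0.001, 2.084]
ft_force: [0.5, -0.1, -0.4]
finger_gap: 0.0599
gripper_force: 0.0
[ 0.00017905 -0.00011315  0.06151355] [-0.97923157  0.38497698  0.44711495  1.70599311 -0.18331273  1.09385213
  0.03766569] [-3.14001254e+00  5.05999128e-04  2.08433517e+00]
```

```bash
python3 steer.py '[[0,0,0.0333,0,0.06],[0,0,0.0667,0,0.06],[0,0,0.0967,0,0.06],[0,0,0.0967,0,0.06],[0,0,0.0967,0,0.06],[0,0,0.0967,0,0.06]]'
python3 steer.py '[[0,0,0,0,0.01],[0,0,0,0,0.01],[0,0,0,0,0.01],[0,0,0,0,0.01],[0,0,0,0,0.01],[0,0,0,0,0.01],[0,0,0,0,0.01]]' 40
python3 - <<'E'
from h import *
s=get_state();p=s["tool_pos"]
# swing waypoints, tool axes at now, from piv estimate
piv=np.array([.5305,.2210])
Rt=R.from_euler("xyz",s["tcp_rot"])
d=p[:2]-piv;print("r",np.hypot(*d),"ang",np.degrees(np.arctan2(d[1],d[0])),"final dir",np.degrees(-1.483+np.pi/2),s["tcp_rot"])
a0=np.pi/2+2-1.483
for th in np.arange(.1,2.01,.1):
    e=lambda t:piv+.1*np.array([np.cos(a0-t),np.sin(a0-t)])
    print(th.round(1),Rt.inv().apply(np.r_[e(th)-e(0),0]).round(4))
E
```

```text
t: 9.23
tool_pos: [0.4822, 0.308, 0.0733]
tcp_rot: [3.141, -0.0, 2.082]
ft_force: [0.4, 0.2, 1.2]
finger_gap: 0.0599
gripper_force: 0.0
t: 9.82
tool_pos: [0.4821, 0.3084, 0.0731]
tcp_rot: [3.14, -0.0, 2.082]
ft_force: [-0.7, -0.9, 5.2]
finger_gap: 0.0168
gripper_force: 39.1
r 0.09987789027996587 ang 118.98974042561844 final dir 5.030358982098909 [ 3.14019880e+00 -3.70938257e-04  2.08195908e+00]
0.1 [-0.0004  0.01    0.    ]
0.2 [-0.0019  0.0199  0.    ]
0.3 [-0.0043  0.0296  0.    ]
0.4 [-0.0077  0.039   0.0001]
0.5 [-0.012   0.048   0.0001]
0.6 [-0.0171  0.0566  0.0001]
0.7 [-0.0231  0.0646  0.0001]
0.8 [-0.0299  0.0719  0.0001]
0.9 [-0.0374  0.0786  0.0001]
1.0 [-0.0455  0.0844  0.0001]
1.1 [-0.0541  0.0894  0.0001]
1.2 [-0.0632  0.0936  0.0001]
1.3 [-0.0727  0.0968  0.0001]
1.4 [-0.0824  0.099   0.0001]
1.5 [-9.230e-02  1.003e-01  1.000e-04]
1.6 [-1.023e-01  1.006e-01  1.000e-04]
1.7 [-1.123e-01  9.980e-02  1.000e-04]
1.8 [-1.221e-01  9.810e-02  1.000e-04]
1.9 [-1.318e-01  9.540e-02  1.000e-04]
2.0 [-1.411e-01  9.180e-02  1.000e-04]
```

The handle is gripped and its radius and angle match the model within 1 mm. Swinging in 0.8 rad, 0.8 rad and 0.4 rad steps, with the tool turning along.

Converted, 0.0717 m is 0.1195, 0.048 m is 0.08, 0.8 rad is 0.2.

```bash
python3 steer.py '[[-0.0008,0.0167,0,0.025,0.01],[-0.0033,0.0333,0,0.05,0.01],[-0.0075,0.0493,0,0.075,0.01],[-0.0133,0.065,0,0.1,0.01],[-0.0203,0.08,0,0.125,0.01],[-0.029,0.0942,0,0.15,0.01],[-0.0392,0.1073,0,0.175,0.01],[-0.0505,0.1195,0,0.2,0.01]]' 60
cat > ang.py <<'E'
from h import *
s=get_state();d=s["tool_pos"][:2]-np.array([.5305,.2210])
print("r",np.hypot(*d),"joint",np.pi/2+2-1.483-np.arctan2(d[1],d[0]),"F",s["ft_force"],"yawtool",s["tcp_rot"][2],"q7",s["q"][6],s["finger_gap"],s["gripper_force"])
E
python3 ang.py
```

```text
t: 10.48
tool_pos: [0.5594, 0.3171, 0.0731]
tcp_rot: [-3.141, -0.001, 1.278]
ft_force: [-3.4, -1.2, 7.7]
finger_gap: 0.0162
gripper_force: 58.6
r 0.10033485171939728 joint 0.8089592823565923 F [-3.42579021 -1.15496052  7.72664238] yawtool 1.2776997615567807 q7 -0.586234870397442 0.016206873992751038 58.56476929038763
```

Converted, 0.0717 m is 0.1195, 0.0644 m is 0.1073, 0.8 rad is 0.2.

```bash
python3 steer.py '[[-0.0008,0.0167,0,0.025,0.01],[-0.0033,0.0333,0,0.05,0.01],[-0.0075,0.0493,0,0.075,0.01],[-0.0133,0.065,0,0.1,0.01],[-0.0203,0.08,0,0.125,0.01],[-0.029,0.0942,0,0.15,0.01],[-0.0392,0.1073,0,0.175,0.01],[-0.0505,0.1195,0,0.2,0.01]]' 60
python3 ang.py
```

```text
t: 11.15
tool_pos: [0.6183, 0.2674, 0.0731]
tcp_rot: [-3.14, 0.002, 0.478]
ft_force: [-10.6, -1.7, 11.6]
finger_gap: 0.0156
gripper_force: 59.0
r 0.0993314870664726 joint 1.6019253680184937 F [-10.63777562  -1.70176548  11.61512532] yawtool 0.47781339917426835 q7 -1.189786204284861 0.01561552035317077 58.954442222602665
```

Converted, 0.039 m is 0.065, -0.001 m is -0.0017, 0.4 rad is 0.1.

```bash
python3 steer.py '[[-0.0017,0.0167,0,0.025,0.01],[-0.005,0.0333,0,0.05,0.01],[-0.0092,0.0493,0,0.075,0.01],[-0.015,0.065,0,0.1,0.01],[-0.015,0.065,0,0.1,0.01],[-0.015,0.065,0,0.1,0.01],[-0.015,0.065,0,0.1,0.01]]' 60
python3 ang.py; python3 - <<'E'
from h import *
t=eyes.snapshot("top")[:,:,::-1];s=eyes.snapshot("side")[:,:,::-1]
m=np.hstack([cv2.resize(t[195:265,190:250],(342,400),interpolation=cv2.INTER_CUBIC),cv2.resize(s[160:225,215:290],(458,400),interpolation=cv2.INTER_CUBIC)])
cv2.imwrite("pics/end.png",cv2.convertScaleAbs(m,alpha=1.4))
E
python3 ang.py
```

```text
t: 11.73
tool_pos: [0.6284, 0.2298, 0.0731]
tcp_rot: [-3.139, 0.001, 0.083]
ft_force: [-6.9, 2.2, 10.6]
finger_gap: 0.0161
gripper_force: 58.8
r 0.09828408589449039 joint 1.9976594360331708 F [-6.88757233  2.16565236 10.55408597] yawtool 0.08311266176835663 q7 -1.480795973009569 0.016059958688294355 58.792668487876654
r 0.09831619414447931 joint 1.9951025806142788 F [-5.96860496  2.05658042 10.39885443] yawtool 0.08355673768504057 q7 -1.4807343208819927 0.0158708453104412 58.78186411689967
```

View pics/end.png

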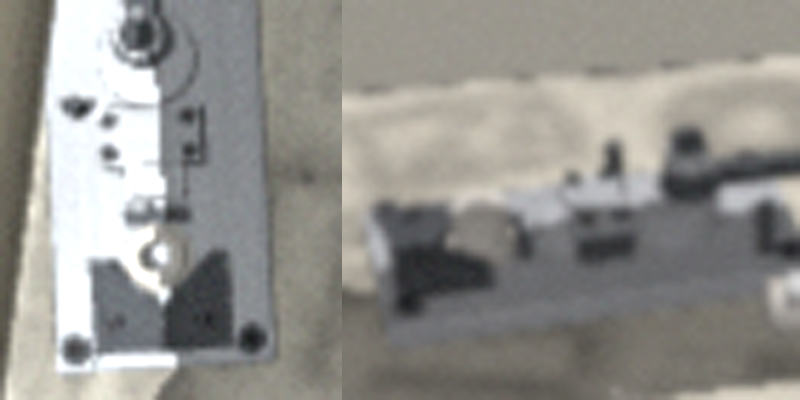

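Top crop: the bush ring at (158,258), which is full-image (217.3, 239.7), sits on the predicted nest projection. The pad touches its flange at (157,220), and the lever is at 2.00 rad.

```bash
python3 -c "
from bench import ctrl, eyes, get_state
print(ctrl.hand_in())"
```

```text
the job is handed in; nothing more can be done
None
```

I handed the job in with the 28 mm bush standing in the vee against the pad and the lever held at about 2.0 rad, by my own measurements; the interface returned no verdict.

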